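Cover the reference cell, then hold the sample cell's sprung lid at its pointer

ROBOT

A 6-joint arm with a two-finger parallel gripper is mounted at the origin on a cart in front of the work surface, level with it; the furniture and walls round the work are solid. World frame = base frame: x ahead of the robot, y to its left, z up, the work surface at z = 0. Lengths are in m, angles in rad, forces in N, time in s.
With the tool pointing down it reaches from about 0.25 to 0.85 m from the base axis. Payload 12.5 kg.
Tool frame: the origin (TCP) lies at the centre of the arm's flange, where the gripper is bolted on; the fingertips stand 186 mm ahead of it and the grasp point (between the pads) lies 167 mm ahead of it (hold_point_z is the distance from the TCP to the grasp point, in m); z points along the fingers, y is the line along which they close (so a half turn about z gives the same grasp; the last joint's range is limited). The gripper opens to 93 mm and grips with 3 to 60 N. Pads are 15 mm wide; open, the fingers measure 128 mm over their backs; the gripper's body (75 mm by 188 mm) begins 65 mm behind the grasp point.
Start: joints at [1.018, 0.351, 1.652, -0, 1.139, -0.085], TCP at [0.248, 0.491, 0.405] pointing down, gripper open.
Joint ranges: [-2.75, 2.75], [-0.79, 2.1], [0.01, 2.65], [-1.57, 4.71], [0.07, 3.14], [-2.87, 2.87]. Speed limits (rad/s): [2.22, 2.22, 2.79, 3.14, 3.14, 3.14].

INTERFACE

Orientations are given as a unit quaternion [w, x, y, z].
In Python, from cell import sense, read_camera, camera_info, hand_in, hold_point_z gives the robot as it stands.
- The arm moves only by the shell command python3 -m inch 'ROWS'. ROWS is JSON, a list of rows, each a list of 3 entries, a list of its own where there are three numbers: the shift along the tool's x, y, z in cm, then the turn, a rotation vector about the tool's x, y, z in rad, then the opening, from -1 (shut) to 1 (fully open). In form: [[[x, y, z], [rx, ry, rz], gripper], ...]. A call has exactly 10 rows; each row shifts and turns the commanded pose from where the row before left it, along the tool's axes as they then stand; what a row does not reach is not made up. A row lasts 1/10 s, in which the tool goes at most 50 mm and 8.59 degrees, less where a joint would pass 70% of its speed; a pose out of reach is approached as far as the arm can. A call with a gripper value outside its range is refused whole. The fingers move at their own pace and stop on an object; the grip force is fixed at half the most. Time passes only in rows, so rows that do not move let the fingers close, or fill a call up. It gives the time, the measured TCP pose, the force, the opening and the grip force at its end, in the units of the state.
- sense(): the state, without advancing time (a new reading comes with each control period).
- read_camera(name): name is "scene" or "top" or "wrist"; returns the picture (384x512x3 uint8, red, green, blue); there is no depth.
- camera_info(name): a dict with "vertical_fov" (degrees; the focal length in pixels is half the picture's height over the tangent of half this angle, whatever the lens; pixels are square), "cx", "cy" (the principal point, pixels), "distortion" ([k1, k2, p1, p2, k3] as OpenCV has them; the pictures are not rectified), "R" (3x3) and "t" (3): a world point X has camera coordinates R X + t; the wrist camera has in their place "T_tool_cam" (4x4, takes a point from camera to tool coordinates, whose origin is the TCP and whose axes are the flange's). Camera axes: x right, y down, z forward; pixel columns grow to the right and rows downward; lengths in m; the calibration is good to about 2 mm. A picture is of the moment at which its call begins: read the wrist's pose just before it. camera_info takes no time and is no camera call.
- hand_in(): hands the job in; it is judged then, once.
The state is a dict: "time": time; "joints": joint angles; "joint_vel": joint speeds; "effort": joint torques, N m; "eef_pos": TCP position; "eef_rot": TCP orientation; "force": force on the tool from outside, world axes, zero at the start; "torque": the same for the moment, N m; "width": opening from 0.0 (shut) to 1.0 (fully open); "grasp_force": force on a finger pad.
Only numpy, scipy, OpenCV 4.12 (cv2) and the standard library are available. Lean on these libraries where they do the work, as an engineer would, in place of code of your own. Each camera call takes 0.05 s, during which the arm holds its last target. There are 200 camera calls.

TASK

Two small photometer cells stand on the bench. First shut the standing-open lid of the reference cell (the one without a pointer) fully; only then lift the sprung lid of the sample cell by its handle until the lid lies parallel with the pointer arm on its side, without swinging it well past the pointer and without shifting the pointer, and finish still holding it there with the fingers, because the spring shuts it when it is let go. Leave the other things on the bench where they are.

Things in the scene. Friction and masses are not known exactly. Their poses are not given: they have to be found in the camera images.
- reference_cell: white box-shaped instrument housing, 130 (x) x 120 (y) x 80 mm high, fixed to the bench. Origin: centre of its underside; x points to its back (hinge side), the front faces -x, z up. The hinge axis of its lid is parallel to y at x = +62 mm, z = 88 mm. This one has no pointer or sector scale. It may stand left or right of the sample cell.
- sample_cell: white box-shaped instrument housing, 130 (x) x 120 (y) x 80 mm high, fixed to the bench. Origin: centre of its underside; x points to its back (hinge side), the front faces -x, z up. The hinge axis of its lid is parallel to y at x = +62 mm, z = 88 mm. This one has, on its -y side, a steel wire sector scale of 112 mm radius about the hinge axis, 62 to 67 mm off the middle, rising to about 195 mm above the bench, and the pointer outside it.
- reference_lid (a joint): Hinge angle in rad: 0 = shut, level on the housing; grows as the front edge rises (stop at 1.5). Grey plate 119 x 120 x 12 mm. This lid has a stiff friction hinge (about 0.32 N m) and stays wherever it is left; it starts wide open, between 0.9 and 1.3.
- sample_lid (a joint): Hinge angle in rad: 0 = shut, level on the housing; grows as the front edge rises (stop at 1.5). Grey plate 119 x 120 x 12 mm. This lid is pulled shut by a spring: 0.4 N m when shut, rising by 0.8 N m per rad, plus the lid's weight (0.2 kg); about 3 to 7 N at the handle bar. It starts shut.
- mark_pointer (a joint): Angle of the pointer in rad, counted just as that of sample_lid about the same hinge axis: the lid is at the mark when both values are equal. It starts between 0.4 and 0.85 and stays put by a stiff hinge unless pushed. It is a flat aluminium arm 125 mm long and 10 mm wide, 71 mm from the cell's middle on its -y side, with a round knob of 18 mm diameter at the tip.
- reference_lid_grip (a point): Reference lid: middle of the 12 mm round, 80 mm long steel handle bar, which lies in the lid's middle plane parallel to the hinge, 172 mm from the hinge axis (88 mm above the bench when shut), with a clear gap of 39 mm to the lid's front edge. Axes turn with the lid: y along the bar, x from the bar to the hinge, z out of the lid's outer face.
- sample_lid_grip (a point): Sample lid: middle of the 12 mm round, 80 mm long steel handle bar, which lies in the lid's middle plane parallel to the hinge, 172 mm from the hinge axis (88 mm above the bench when shut), with a clear gap of 39 mm to the lid's front edge. Axes turn with the lid: y along the bar, x from the bar to the hinge, z out of the lid's outer face.
- mark_tip (a point): Centre of the pointer's tip knob, 125 mm from the hinge axis; x points along the arm from the tip towards the hinge, z is at right angles to the arm, upward side.
- bottle_100_a: bystander: small lab bottle with a wide cap, 56 mm diameter, 103 mm high, standing left of the cells; origin under its centre.
- timer: bystander: flat square timer 62 x 62 x 16 mm, in front between the cells; origin under its centre.
- rubber_stopper: bystander: black rubber stopper, 58 mm diameter, 34 mm high, on the left; origin under its centre.
- buffer_0: bystander: white bottle 48 mm diameter, 103 mm high, standing on the left; origin under its centre.
- marker_0: bystander: pen 130 mm long, 14 mm thick, lying front right near the bench's edge; origin under its centre.

How it is judged:
On the way, in this order (a step that is already met when the one before it is completed fails the run):
1. the reference cell's lid is shut (value of joint reference_lid below 0.06 rad and value of joint sample_lid below 0.15 rad), for 0.2 s.
2. the sample cell's lid is held by the fingers parallel with the pointer (angle between the x axis of sample_lid_grip and the x axis of mark_tip, either way round below 0.1 rad and value of joint sample_lid above 0.25 rad and velocity of joint sample_lid between -0.1 and 0.1 rad/s and contact force between the fingers and sample_lid above 1.5 N), for 0.5 s.
At the end, for the whole second after the job is handed in: The reference lid is shut (within 0.06 rad, 3 degrees); the sample lid is parallel with the pointer within 0.10 rad (6 degrees), at rest, and carried by the robot's fingers (contact over 1.5 N). The program ends holding it there (all of step 2 and value of joint reference_lid below 0.06 rad); the arm keeps its last pose, push and grip.
It fails at once if the sample lid is lifted (over 0.25 rad) while the reference lid is not shut (value of joint sample_lid above 0.25 rad and value of joint reference_lid above 0.1 rad).
It fails at once if the sample lid swings more than 0.2 rad (11 degrees) past the pointer (z of sample_lid_grip in the frame of mark_tip above 0.034 m).
It fails at once if the pointer is shifted (tip by over 8 mm) (distance of mark_tip from where it was at the start of the episode above 0.008 m).
It fails at once if a bystander is moved by more than 30 mm (distance of any of bottle_100_a, timer, rubber_stopper, buffer_0, marker_0 from where it was at the start of the episode above 0.03 m).
It also fails if it takes over 54 s, if anything falls off the work surface, if the arm or the gripper's body presses on something with over 40 N, if the wrist force passes 120 N, or if a joint passes its speed limit or range.

## Working session

There is one attempt and no reset: what is moved stays moved. The work goes in short steps, Python scripts to look and compute and a shell command to move; the robot and the scene stay as the last step left them, time stands still between calls to the robot, and variables do not carry over. Pictures are saved under pics/ and viewed, at most 10 in all, crops included, and the job is handed in when it is done.

```bash
ls; mkdir -p pics
python3 - <<'E'
from cell import *
import cv2,numpy as np
print(sense()['eef_pos'],sense()['eef_rot'],sense()['time'],hold_point_z)
for n in['scene','top']:
    c=camera_info(n);print(n,c)
    cv2.imwrite(f'pics/{n}0.png',cv2.resize(read_camera(n)[:,:,::-1],(800,600),interpolation=cv2.INTER_CUBIC))
print(camera_info('wrist'))
E
```

```text
pics
[0.24791217 0.49081562 0.40419678] [-1.87241830e-04  2.31767919e-01  9.72770931e-01 -5.59616250e-04] 0.0 0.1673
scene {'vertical_fov': 52.4969510679724, 'cx': 258.0316583259147, 'cy': 190.7608279801375, 'distortion': array([-0.05079401,  0.        ,  0.        ,  0.        ,  0.        ]), 'R': array([[ 0.70842231, -0.7054829 , -0.0207775 ],
       [-0.36231965, -0.33825034, -0.8685109 ],
       [ 0.60569159,  0.6228006 , -0.49523441]]), 't': array([-0.39419603,  0.24292438,  0.86685159])}
top {'vertical_fov': 53.78472206092496, 'cx': 254.47628370026237, 'cy': 194.5471138057342, 'distortion': array([0.02657884, 0.        , 0.        , 0.        , 0.        ]), 'R': array([[ 0.00515148, -0.99997419, -0.00500853],
       [-0.99383632, -0.00456508, -0.11076343],
       [ 0.11073771,  0.00554826, -0.99383418]]), 't': array([-0.07508892,  0.50970799,  1.0638343 ])}
{'vertical_fov': 58.01727585517433, 'cx': 256.34866308472294, 'cy': 188.8621193929592, 'distortion': array([-0.06993528,  0.        ,  0.        ,  0.        ,  0.        ]), 'T_tool_cam': array([[ 3.35704361e-05, -9.62774424e-01, -2.70306137e-01,
         7.52465966e-02],
       [ 9.99999954e-01,  1.13543159e-04, -2.80223067e-04,
         1.47937549e-03],
       [ 3.00483015e-04, -2.70306115e-01,  9.62774384e-01,
         1.92157827e-02],
       [ 0.00000000e+00,  0.00000000e+00,  0.00000000e+00,
         1.00000000e+00]])}
```

View pics/scene0.png

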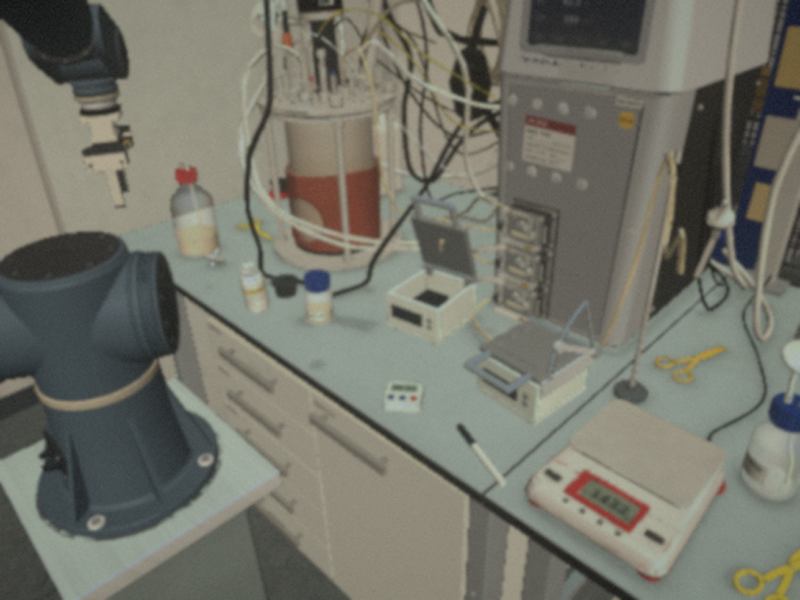

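View pics/top0.png

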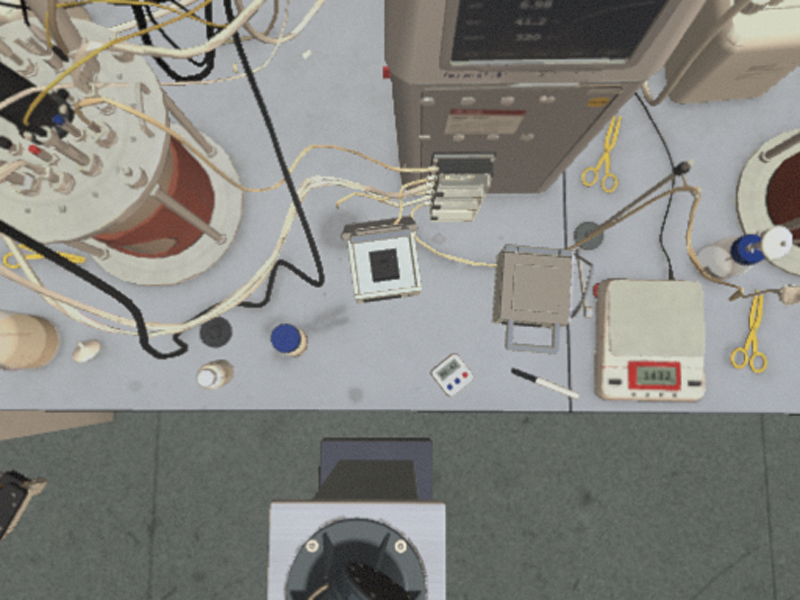

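The reference cell is on the left: its housing is at about (435,300) in the scene view and (385,265) in the top view. The sample cell is on the right at about (530,365) and (535,290), with the pointer and sector on its right side. Next I'll enlarge both cells to pick points.

Run:
```python
from cell import *
import cv2,numpy as np
def avg(n,k=4): return np.mean([read_camera(n).astype(float) for _ in range(k)],0).astype(np.uint8)[:,:,::-1]
def crop(im,x,y,w,h,s,f):
    o=cv2.resize(im[y:y+h,x:x+w],None,fx=s,fy=s,interpolation=cv2.INTER_CUBIC)
    for i in range(0,w,10):
        cv2.line(o,(i*s,0),(i*s,6),(0,0,255),1); cv2.putText(o,str(x+i),(i*s,16),0,.3,(0,0,255)) 
    for i in range(0,h,10):
        cv2.line(o,(0,i*s),(6,i*s),(0,0,255),1); cv2.putText(o,str(y+i),(8,i*s+4),0,.3,(0,0,255))
    cv2.imwrite(f,o)
a=avg('scene');b=avg('top');cv2.imwrite('pics/sraw.png',a);cv2.imwrite('pics/traw.png',b)
crop(a,240,120,150,150,4,'pics/s1.png')
crop(b,210,130,180,100,4,'pics/t1.png')
```

```text
(no output)
```

View pics/s1.png

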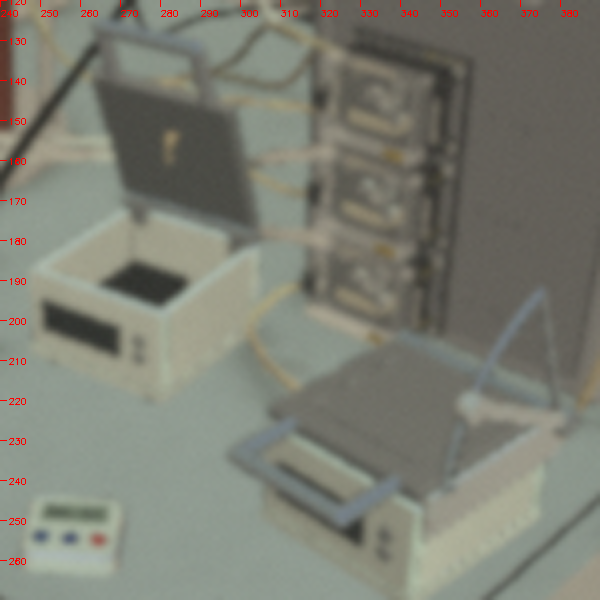

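View pics/t1.png

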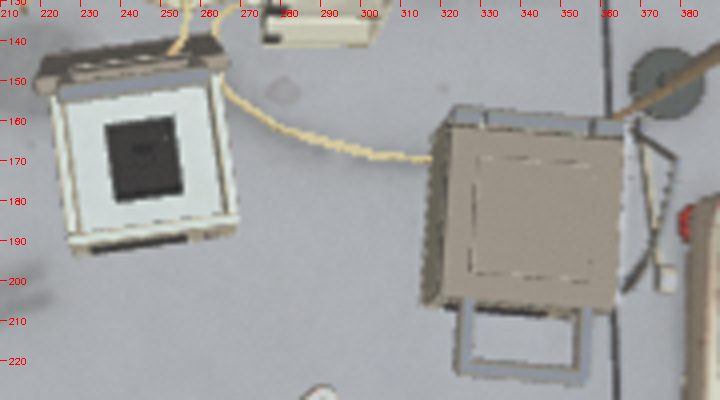

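The crops show the reference lid standing open, with its handle at (264,128)–(291,132) in scene pixels. The sample bar runs from (297,233) to (326,250), and the pointer knob is at (357,221) in the scene view and (377,199) in the top view. I'll fit the models to these points.

```bash
cat > h.py <<'E'
import numpy as np,cv2
from cell import *
from scipy.optimize import least_squares
from scipy.spatial.transform import Rotation as Ro
def proj(n,P,pose=None):
    c=camera_info(n);f=192/np.tan(np.radians(c['vertical_fov']/2))
    if n=='wrist':
        T=np.eye(4);T[:3,3]=pose[0];q=pose[1];T[:3,:3]=Ro.from_quat([q[1],q[2],q[3],q[0]]).as_matrix()
        M=np.linalg.inv(T@c['T_tool_cam']);R,t=M[:3,:3],M[:3,3]
    else: R,t=c['R'],c['t']
    K=np.array([[f,0,c['cx']],[0,f,c['cy']],[0,0,1.]])
    return cv2.projectPoints(np.array(P,float).reshape(-1,1,3),cv2.Rodrigues(np.array(R))[0],np.array(t),K,np.array(c['distortion']))[0].reshape(-1,2)
def lid(r,y,up,th): # r from hinge, y, up=offset normal to lid outward
    return [.062-r*np.cos(th)+up*np.sin(th)*1, y, .088+r*np.sin(th)+up*np.cos(th)]
def w(p,P):
    P=np.atleast_2d(P);c,s=np.cos(p[2]),np.sin(p[2])
    return np.c_[p[0]+c*P[:,0]-s*P[:,1],p[1]+s*P[:,0]+c*P[:,1],P[:,2]]
E
cat > fit.py <<'E'
from h import *
F=-.065
def ref(p):
    th=p[3];b=[('scene',[F,.06,.08],(248.75,187)),('scene',[F,-.06,.08],(280,197.5)),('scene',[.065,-.06,.08],(304.5,182)),('scene',[F,-.06,0],(279.5,220.5)),('scene',[F,.06,0],(250.5,208)),
    ('top',[F,.06,.08],(228,190)),('top',[F,-.06,.08],(269.25,185.5)),
    ('scene',lid(.178,.044,0,th),(264.25,127.5)),('scene',lid(.178,-.044,0,th),(291.25,131.75)),('scene',lid(.127,.06,-.006,th),(264.25,140.5)),('scene',lid(.127,-.06,-.006,th),(299.25,148)),
    ('top',lid(.172,.044,0,th),(225,153)),('top',lid(.172,-.044,0,th),(263,149))]
    return b
def sam(p):
    b=[('top',lid(.127,.06,.006,0),(320,204.25)),('top',lid(.127,-.06,.006,0),(364.25,207)),('top',lid(.178,.044,0,0),(323.75,223.25)),('top',lid(.178,-.044,0,0),(356.75,226)),
    ('top',lid(.008,-.06,.006,0),(365.5,164)),
    ('scene',lid(.127,.06,.006,0),(307.5,223)),('scene',lid(.127,-.06,.006,0),(346,246)),('scene',lid(.178,.044,0,0),(297.5,233)),('scene',lid(.178,-.044,0,0),(325.75,250.5)),
    ('scene',[F,-.06,0],(344.5,269.5)),
    ('scene',lid(.125,-.071,0,p[3]),(357.5,220.75)),('top',lid(.125,-.071,0,p[3]),(376.5,199.5))]
    return b
for nm,f,p0 in(('ref',ref,[.6,0,0,1.1]),('sam',sam,[.6,-.2,0,.6])):
    def res(p,full=False):
        r=[]
        for n,P,uv in f(p): r.append(proj(n,w(p,P))[0]-uv)
        return np.array(r) if full else np.ravel(r)
    s=least_squares(res,p0,loss='soft_l1');print(nm,s.x.round(4));print(res(s.x,True).round(1).tolist())
    J=s.jac;print('sd',np.sqrt(np.diag(np.linalg.inv(J.T@J))).round(4))
    print('bar',w(s.x,lid(.172,0,0,s.x[3] if nm=='ref' else 0)).round(3), 'bar shut',w(s.x,lid(.172,0,0,0)).round(3))
E
python3 fit.py
```

```text
ref [ 0.5893 -0.0507  0.098   1.1923]
[[-1.0, -1.5], [0.6, 0.8], [2.1, -1.4], [0.9, 1.7], [-1.9, 0.6], [-0.9, -0.8], [1.2, -0.3], [0.0, -2.9], [-1.3, -0.4], [-1.2, -2.1], [-2.0, 0.3], [1.0, -0.3], [0.7, 0.2]]
sd [0.0019 0.0015 0.0192 0.0133]
bar [[ 0.588 -0.051  0.248]] bar shut [[ 0.48  -0.061  0.088]]
sam [ 0.5392 -0.3147 -0.0676  0.5115]
[[0.2, -0.4], [0.7, 0.0], [1.0, -0.0], [0.8, -0.4], [1.2, -0.4], [-0.8, -2.6], [-0.1, -3.7], [-0.7, 0.5], [-0.3, 0.2], [-2.3, 4.4], [-0.1, 0.2], [-0.8, -0.9]]
sd [0.0011 0.0016 0.0162 0.0184]
bar [[ 0.429 -0.307  0.088]] bar shut [[ 0.429 -0.307  0.088]]
```

```bash
python3 -m inch '[[[0,0,-1.5],[0,0,0.1436],0],[[0,0,-1.5],[0,0,0.1436],0],[[0,0,-1.5],[0,0,0.1436],0],[[0,0,-1.5],[0,0,0.1436],0],[[0,0,-1.5],[0,0,0.1436],0],[[0,0,-1.5],[0,0,0.1436],0],[[0,0,-1],[0,0,0.1436],0],[[-4,0,0],[0,0,0],-0.1],[[-4.5,0,0],[0,0,0],-0.1],[[-4.5,0,0],[0,0,0],-0.1]]'
python3 -m inch '[[[-4.5,0,0],[0,0,0],-0.1],[[-4.5,0,0],[0,0,0],-0.1],[[-4.5,0,0],[0,0,0],-0.1],[[-4.5,0,0],[0,0,0],-0.1],[[-4.5,2,0],[0,0,0],-0.1],[[-4.5,3,0],[0,0,0],-0.1],[[-4.5,4,0],[0,0,0],-0.1],[[-4.5,4,0],[0,0,0],-0.1],[[-4,4,0],[0,0,0],-0.1],[[0,4,0],[0,0,0],-0.1]]'
cat > wp.py <<'E'
from h import *
import sys
def shot(name,marks=[]):
    s=sense();im=read_camera('wrist')[:,:,::-1].copy();cv2.imwrite(f'pics/{name}_raw.png',im)
    o=cv2.resize(im,(800,600),interpolation=cv2.INTER_CUBIC)
    for u in proj('wrist',marks,(s['eef_pos'],s['eef_rot'])) if len(marks) else []: cv2.circle(o,tuple(int(v) for v in u*800/512),4,(0,0,255),1)
    cv2.imwrite(f'pics/{name}.png',o);print(s['eef_pos'].round(4),s['eef_rot'].round(4),s['joints'].round(2),s['width'],s['time'],s['force'].round(1))
    return s
E
python3 - <<'E'
from wp import *
p=[.5893,-.0507,.098,1.1923]
shot('w1',w(p,[lid(.172,y,0,p[3]) for y in(-.04,0,.04)]))
E
```

```text
time: 1.5
eef_pos: [0.2604, 0.3601, 0.5045]
eef_rot: [0.0, 0.671, 0.741, -0.0]
force: [0.8, 0.2, -0.4]
width: 0.452
grasp_force: 0.0
time: 2.5
eef_pos: [0.4875, 0.0016, 0.5047]
eef_rot: [0.0, 0.673, 0.739, -0.0]
force: [0.3, -0.3, 0.9]
width: 0.449
grasp_force: 0.0
[0.4875 0.0016 0.5047] [ 4.000e-04  6.733e-01  7.394e-01 -2.000e-04] [-0.09  0.14  1.67 -0.    1.33 -0.19] 0.4491015633070162 2.5 [ 0.3 -0.3  0.9]
```

View pics/w1.png

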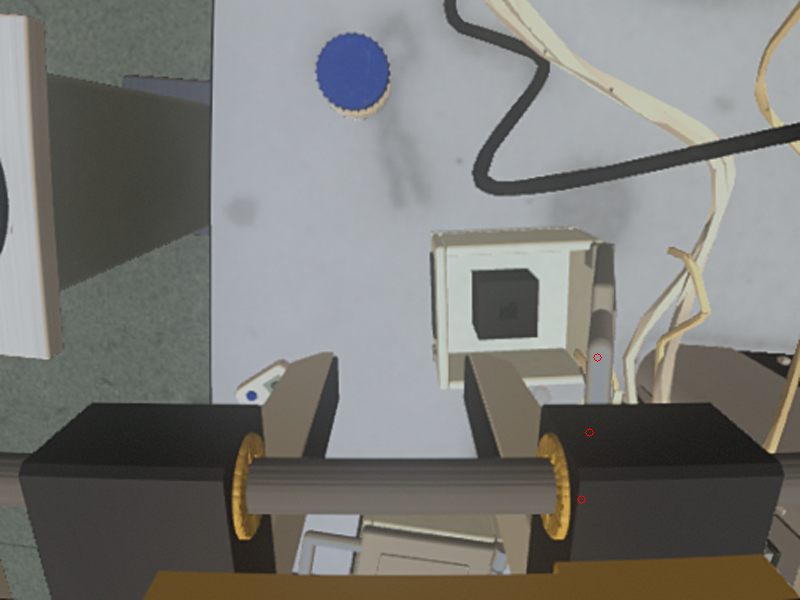

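The housing edges look square to the camera and the bar, at about (597,350), lies on the predicted mark. So I'll go over it, descend and close.

```bash
python3 -m inch '[[[-3,2.5,0],[0,0,0],-0.1],[[-3.2,3.5,0],[0,0,0],-0.1],[[0,3.5,0],[0,0,0],-0.1],[[0,0,0],[0,0,0],-0.1],[[0,0,2],[0,0,0],-0.1],[[0,0,2.5],[0,0,0],-0.1],[[0,0,2.5],[0,0,0],-0.1],[[0,0,1.5],[0,0,0],-0.1],[[0,0,0],[0,0,0],-0.1],[[0,0,0],[0,0,0],-0.1]]'
python3 -m inch '[[[0,0,0],[0,0,0],-0.6],[[0,0,0],[0,0,0],-1],[[0,0,0],[0,0,0],-1],[[0,0,0],[0,0,0],-1],[[0,0,0],[0,0,0],-1],[[0,0,0],[0,0,0],-1],[[0,0,0],[0,0,0],-1],[[0,0,0],[0,0,0],-1],[[0,0,0],[0,0,0],-1],[[0,0,0],[0,0,0],-1]]'
```

```text
time: 3.55
eef_pos: [0.5865, -0.0471, 0.4205]
eef_rot: [0.0, 0.672, 0.741, 0.0]
force: [0.1, -0.8, -0.2]
width: 0.453
grasp_force: 0.0
time: 4.55
eef_pos: [0.5867, -0.0473, 0.4199]
eef_rot: [0.0, 0.672, 0.741, 0.0]
force: [1.5, -0.1, 1.8]
width: 0.122
grasp_force: 30.0
```

```bash
python3 -c "
import numpy as np
t=np.linspace(1.19,0,20);print((-np.diff(17.2*np.cos(t))).round(2),(-np.diff(17.2*np.sin(t))).round(2))"
```

```text
[-0.99 -0.96 -0.93 -0.89 -0.85 -0.81 -0.76 -0.71 -0.66 -0.6  -0.55 -0.49
 -0.43 -0.36 -0.3  -0.23 -0.17 -0.1  -0.03] [0.43 0.49 0.55 0.61 0.66 0.71 0.76 0.81 0.85 0.89 0.93 0.96 0.99 1.01
 1.03 1.05 1.06 1.07 1.08]
```

```bash
python3 -m inch '[[[0,-1,0.43],[0,0,0],-1],[[0,-0.96,0.49],[0,0,0],-1],[[0,-0.93,0.55],[0,0,0],-1],[[0,-0.89,0.61],[0,0,0],-1],[[0,-0.85,0.66],[0,0,0],-1],[[0,-0.81,0.71],[0,0,0],-1],[[0,-0.76,0.76],[0,0,0],-1],[[0,-0.71,0.81],[0,0,0],-1],[[0,-0.66,0.85],[0,0,0],-1],[[0,-0.6,0.89],[0,0,0],-1]]'
```

```text
time: 5.55
eef_pos: [0.5051, -0.0561, 0.3521]
eef_rot: [0.001, 0.672, 0.741, -0.001]
force: [0.9, -10.7, 2.4]
width: 0.123
grasp_force: 30.3
```

```bash
python3 -m inch '[[[0,-0.55,0.93],[0,0,0],-1],[[0,-0.49,0.96],[0,0,0],-1],[[0,-0.43,0.99],[0,0,0],-1],[[0,-0.36,1],[0,0,0],-1],[[0,-0.3,1.03],[0,0,0],-1],[[0,-0.23,1.05],[0,0,0],-1],[[0,-0.17,1.06],[0,0,0],-1],[[0,-0.1,1.07],[0,0,0],-1],[[0,0,0.8],[0,0,0],-1],[[0,0,0],[0,0,0],-1]]'
```

```text
time: 6.55
eef_pos: [0.478, -0.0589, 0.2617]
eef_rot: [-0.001, 0.671, 0.741, -0.002]
force: [-6.7, -17.2, -1.9]
width: 0.12
grasp_force: 30.2
```

```bash
python3 -m inch '[[[0,0,0.3],[0,0,0],-1],[[0,0,0.3],[0,0,0],-1],[[0,0,0],[0,0,0],-1],[[0,0,0],[0,0,0],-1],[[0,0,0],[0,0,0],-1],[[0,0,0],[0,0,0],-1],[[0,0,0],[0,0,0],-1],[[0,0,0],[0,0,0],-1],[[0,0,0],[0,0,0],-1],[[0,0,0],[0,0,0],-1]]'
python3 - <<'E'
from wp import *
p=[.5893,-.0507,.098,0]
shot('w2',w(p,[lid(.172,y,0,p[3]) for y in(-.04,0,.04)]))
cv2.imwrite('pics/s2.png',cv2.resize(read_camera('scene')[120:270,240:390,::-1],(600,600),interpolation=cv2.INTER_CUBIC))
E
```

```text
time: 7.55
eef_pos: [0.4778, -0.0589, 0.2563]
eef_rot: [-0.001, 0.671, 0.741, -0.002]
force: [-8.5, -16.7, -1.4]
width: 0.127
grasp_force: 30.3
[ 0.4778 -0.0589  0.2563] [-0.0013  0.6713  0.7412 -0.0024] [-0.22  0.45  1.94 -0.    0.75 -0.31] 0.12650779153629918 7.55 [ -8.5 -16.7  -1.4]
```

View pics/s2.png

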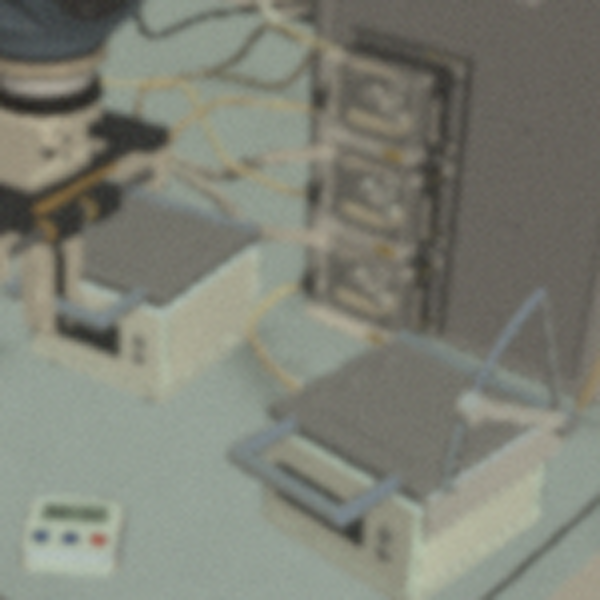

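The lid looks nearly shut. I'll press further until the force shows the stop.

```bash
python3 -m inch '[[[0,0,0.2],[0,0,0],-1],[[0,0,0.2],[0,0,0],-1],[[0,0,0.2],[0,0,0],-1],[[0,0,0],[0,0,0],-1],[[0,0,0],[0,0,0],-1],[[0,0,0],[0,0,0],-1],[[0,0,0],[0,0,0],-1],[[0,0,0],[0,0,0],-1],[[0,0,0],[0,0,0],-1],[[0,0,0],[0,0,0],-1]]'
```

```text
time: 8.65
eef_pos: [0.4779, -0.0586, 0.2523]
eef_rot: [-0.001, 0.671, 0.741, -0.002]
force: [-18.9, -12.6, 31.7]
width: 0.117
grasp_force: 30.1
```

```bash
python3 -m inch '[[[0,0,-0.3],[0,0,0],-1],[[0,0,0],[0,0,0],-0.5],[[0,0,0],[0,0,0],-0.1],[[0,0,0],[0,0,0],-0.1],[[0,0,-1],[0,0,0],-0.1],[[0,0,-2.5],[0,0,0],-0.1],[[0,0,-3],[0,0,0],-0.1],[[0,0,-3],[0,0,0],-0.1],[[0,0,-3],[0,0,0.083],-0.1],[[0,0,-2.5],[0,0,0.083],-0.1]]'
python3 -m inch '[[[-2,0,0],[0,0,0],-0.1],[[-3,-0.5,0],[0,0,0],-0.1],[[-4,-0.5,0],[0,0,0],-0.1],[[-4,-0.5,0],[0,0,0],-0.1],[[-4,-0.5,0],[0,0,0],-0.1],[[-4,-0.5,0],[0,0,0],-0.1],[[-3,-0.5,0],[0,0,0],-0.1],[[-1,-0.2,0],[0,0,0],-0.1],[[0,0,0],[0,0,0],-0.1],[[0,0,0],[0,0,0],-0.1]]'
python3 - <<'E'
from wp import *
p=[.5392,-.3147,-.0676,.5115]
shot('w3',np.r_[w(p,[lid(.172,y,0,0) for y in(-.04,0,.04)]),w(p,lid(.125,-.071,0,p[3]))])
b=camera_info
cv2.imwrite('pics/s3.png',cv2.resize(read_camera('scene')[120:270,240:390,::-1],(600,600),interpolation=cv2.INTER_CUBIC))
a=cv2.imread('pics/s3.png');c=cv2.imread('pics/w3.png')
cv2.imwrite('pics/c3.png',np.hstack([cv2.resize(a,(320,320)),cv2.resize(c,(427,320))]))
E
```

```text
time: 9.65
eef_pos: [0.479, -0.0577, 0.4066]
eef_rot: [0.001, 0.732, 0.681, 0.0]
force: [-0.2, 0.2, 0.3]
width: 0.453
grasp_force: 0.0
time: 10.65
eef_pos: [0.4304, -0.3041, 0.4044]
eef_rot: [-0.0, 0.731, 0.683, 0.0]
force: [0.6, -0.0, -0.3]
width: 0.448
grasp_force: 0.0
[ 0.4304 -0.3041  0.4044] [-1.000e-04  7.307e-01  6.827e-01  1.000e-04] [-0.7   0.31  1.71  0.    1.12 -0.64] 0.4484816635206602 10.65 [ 0.6 -0.  -0.3]
```

View pics/c3.png

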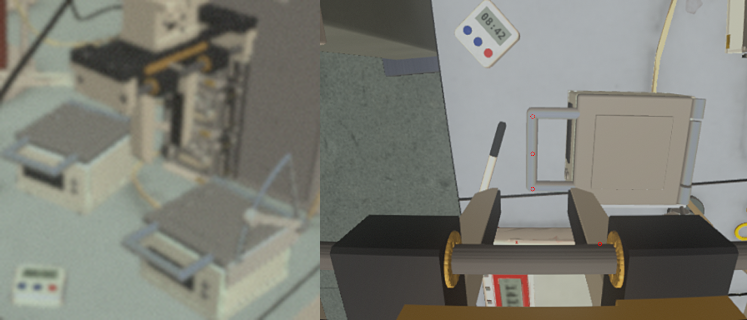

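The left crop shows the reference lid shut and level. In the wrist view the predicted marks lie on the sample bar at about x=532. Next I'll descend and close.

```bash
python3 -m inch '[[[-0.2,0,2],[0,0,0],-0.1],[[0,0,3],[0,0,0],-0.1],[[0,0,3],[0,0,0],-0.1],[[0,0,3],[0,0,0],-0.1],[[0,0,2.5],[0,0,0],-0.1],[[0,0,1.6],[0,0,0],-0.1],[[0,0,0],[0,0,0],-0.1],[[0,0,0],[0,0,0],-0.5],[[0,0,0],[0,0,0],-1],[[0,0,0],[0,0,0],-1]]'
python3 -m inch '[[[0,0,0],[0,0,0],-1],[[0,0,0],[0,0,0],-1],[[0,0,0],[0,0,0],-1],[[0,0,0],[0,0,0],-1],[[0,0,0],[0,0,0],-1],[[0,0,0],[0,0,0],-1],[[0,0,0],[0,0,0],-1],[[0,0,0],[0,0,0],-1],[[0,0,0],[0,0,0],-1],[[0,0,0],[0,0,0],-1]]'
python3 -c "
import numpy as np
t=np.linspace(0,.45,11);print((-np.diff(17.2*np.cos(t))).round(2),(-np.diff(17.2*np.sin(t))).round(2))"
```

```text
time: 11.75
eef_pos: [0.4304, -0.307, 0.2543]
eef_rot: [0.001, 0.731, 0.683, 0.0]
force: [0.8, -0.1, -0.3]
width: 0.24
grasp_force: 0.0
time: 12.75
eef_pos: [0.4286, -0.3071, 0.2533]
eef_rot: [-0.002, 0.731, 0.683, -0.001]
force: [-14.9, -1.9, 8.1]
width: 0.116
grasp_force: 29.9
[0.02 0.05 0.09 0.12 0.16 0.19 0.22 0.26 0.29 0.32] [-0.77 -0.77 -0.77 -0.76 -0.76 -0.75 -0.74 -0.73 -0.72 -0.7 ]
```

```bash
python3 -m inch '[[[0,-0.1,-0.77],[0,0,0],-1],[[0,0.05,-0.77],[0,0,0],-1],[[0,0.09,-0.77],[0,0,0],-1],[[0,0.12,-0.76],[0,0,0],-1],[[0,0.16,-0.76],[0,0,0],-1],[[0,0.19,-0.75],[0,0,0],-1],[[0,0.22,-0.74],[0,0,0],-1],[[0,0.26,-0.73],[0,0,0],-1],[[0,0.25,-0.6],[0,0,0],-1],[[0,0,0],[0,0,0],-1]]'
python3 - <<'E'
from wp import *
s=shot('w4');a=np.mean([read_camera('scene').astype(float) for _ in range(6)],0).astype(np.uint8)[:,:,::-1]
cv2.imwrite('pics/s4raw.png',a);cv2.imwrite('pics/s4.png',cv2.resize(a[170:270,280:400],(720,600),interpolation=cv2.INTER_CUBIC))
print(np.arcsin((s['eef_pos'][2]-.2533)/.172))
E
```

```text
time: 13.75
eef_pos: [0.441, -0.308, 0.3199]
eef_rot: [-0.002, 0.731, 0.683, -0.002]
force: [-16.8, -3.6, 1.2]
width: 0.119
grasp_force: 30.0
[ 0.441  -0.308   0.3199] [-0.0023  0.7306  0.6828 -0.0017] [-0.7   0.43  1.76 -0.    0.95 -0.63] 0.11860512057173794 13.75 [-16.8  -3.6   1.2]
0.39775482556809394
```

View pics/s4.png

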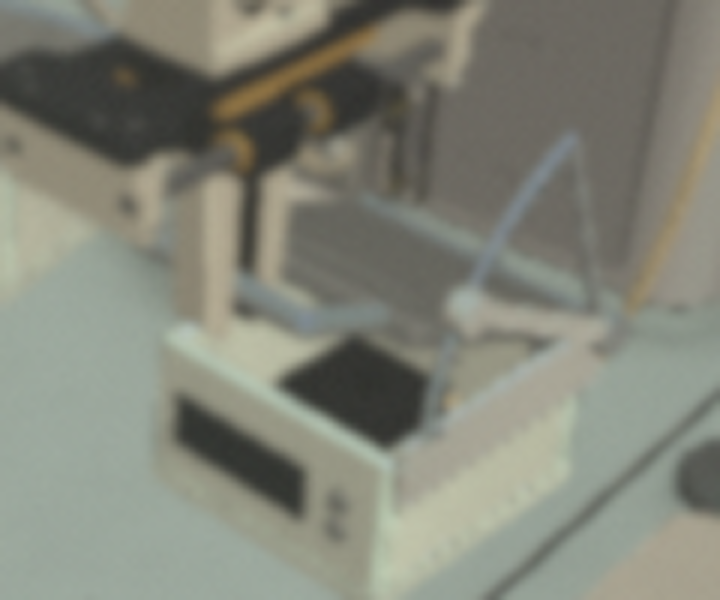

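The lid is held at about 0.4 rad. The handle's outer corner is at crop (308,327), and the knob at crop (465,303) hasn't moved. I'll compare the projections.

Run:
```python
from h import *
p=[.5392,-.3147,-.0676]
c=lambda n,P:((proj(n,w(p,P))-[280,170])*6).round(0).tolist()
for t in(.34,.38,.42,.46):print(t,'handle corner',c('scene',[lid(.178,-.044,-.003,t),lid(.172,-.044,0,t)]),'lid corner bot',c('scene',lid(.127,-.06,-.006,t)))
for t in(.44,.48,.52,.56,.6):print(t,c('scene',[lid(.125,-.071,0,t),lid(0,-.071,0,t)]),proj('top',w(p,lid(.125,-.071,0,t))))
```

```text
0.34 handle corner [[300.0, 349.0], [312.0, 340.0]] lid corner bot [[412.0, 361.0]]
0.38 handle corner [[306.0, 331.0], [318.0, 323.0]] lid corner bot [[416.0, 349.0]]
0.42 handle corner [[312.0, 313.0], [324.0, 305.0]] lid corner bot [[420.0, 336.0]]
0.46 handle corner [[319.0, 295.0], [331.0, 288.0]] lid corner bot [[425.0, 324.0]]
0.44 [[455.0, 328.0], [612.0, 328.0]] [[374.70296856 200.52812094]]
0.48 [[460.0, 315.0], [612.0, 328.0]] [[375.28131259 199.49970901]]
0.52 [[466.0, 303.0], [612.0, 328.0]] [[375.855991   198.39680645]]
0.56 [[471.0, 290.0], [612.0, 328.0]] [[376.42583622 197.22062691]]
0.6 [[477.0, 278.0], [612.0, 328.0]] [[376.989665   195.97259183]]
```

Lid is at about 0.40 rad and the pointer at about 0.515, with both views agreeing. The remaining lift is +1.8 cm.

```bash
python3 -m inch '[[[0,0.15,-0.3],[0,0,0],-1],[[0,0.15,-0.3],[0,0,0],-1],[[0,0.15,-0.3],[0,0,0],-1],[[0,0.15,-0.3],[0,0,0],-1],[[0,0.1,-0.3],[0,0,0],-1],[[0,0.1,-0.3],[0,0,0],-1],[[0,0,0],[0,0,0],-1],[[0,0,0],[0,0,0],-1],[[0,0,0],[0,0,0],-1],[[0,0,0],[0,0,0],-1]]'
python3 - <<'E'
from wp import *
s=shot('w5');a=np.mean([read_camera('scene').astype(float) for _ in range(6)],0).astype(np.uint8)[:,:,::-1]
cv2.imwrite('pics/s5.png',cv2.resize(a[170:270,280:400],(720,600),interpolation=cv2.INTER_CUBIC))
print(np.arcsin((s['eef_pos'][2]-.2533)/.172),s['grasp_force'])
p=[.5392,-.3147,-.0676]
c=lambda n,P:((proj(n,w(p,P))-[280,170])*6).round(0).tolist()
for t in(.46,.5,.54,.58):print(t,'handle corner',c('scene',[lid(.178,-.044,-.003,t)]),'lid corner bot,top',c('scene',[lid(.127,-.06,-.006,t),lid(.127,-.06,.006,t)]))
E
```

```text
time: 15.1
eef_pos: [0.4488, -0.3087, 0.3374]
eef_rot: [-0.002, 0.731, 0.683, -0.002]
force: [-15.0, -5.0, 1.3]
width: 0.119
grasp_force: 30.0
[ 0.4488 -0.3087  0.3374] [-0.0023  0.7307  0.6827 -0.0019] [-0.69  0.42  1.73 -0.    0.99 -0.62] 0.11877124689571371 15.1 [-15.   -5.    1.3]
0.511204066662289 29.978933036327362
0.46 handle corner [[319.0, 295.0]] lid corner bot,top [[425.0, 324.0], [437.0, 294.0]]
0.5 handle corner [[326.0, 276.0]] lid corner bot,top [[430.0, 311.0], [442.0, 281.0]]
0.54 handle corner [[333.0, 258.0]] lid corner bot,top [[435.0, 299.0], [448.0, 269.0]]
0.58 handle corner [[341.0, 240.0]] lid corner bot,top [[440.0, 286.0], [454.0, 256.0]]
```

View pics/s5.png

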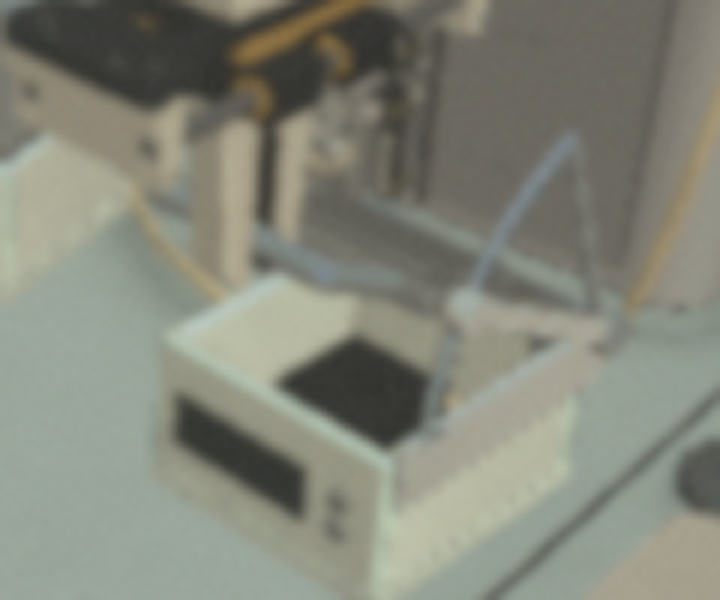

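The handle corner at (325,281) and the lid corner at (432,308) give a lid angle of about 0.50 rad. The knob is still at (465,303), which is 0.52, so the lid is parallel within tolerance. I'll hold for a second, then hand in.

```bash
python3 -m inch '[[[0,0,-0.1],[0,0,0],-1],[[0,0,0],[0,0,0],-1],[[0,0,0],[0,0,0],-1],[[0,0,0],[0,0,0],-1],[[0,0,0],[0,0,0],-1],[[0,0,0],[0,0,0],-1],[[0,0,0],[0,0,0],-1],[[0,0,0],[0,0,0],-1],[[0,0,0],[0,0,0],-1],[[0,0,0],[0,0,0],-1]]' && python3 -c "
from cell import *
print(hand_in())"
```

```text
time: 16.45
eef_pos: [0.4491, -0.3087, 0.3384]
eef_rot: [-0.002, 0.731, 0.683, -0.002]
force: [-12.9, -3.4, -0.4]
width: 0.12
grasp_force: 30.0
the job is handed in; nothing more can be done
None
```

The job is handed in at 16.5 s, but no verdict came back: the reference lid is shut, and the fingers hold the sample lid at about 0.51 rad against the pointer's measured 0.52 rad, with no sign in the pictures that the pointer moved.

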